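# Make up two bearing repair kits

### The job

Make up two repair kits from the parts standing on the bench: put the large ball bearing, the tall sleeve and the castle nut in the long tray, and the small ball bearing and the flanged bush in the square tray. Set every part down gently, never dropped, so that it stands the way up it started, flat on the tray's floor beside the others and not on top of anything. Leave the wide sleeve and the standing bolt where they are, upright.

Things in the scene. Friction and masses are not known exactly. Their poses are not given: they have to be found in the camera images.
- long_tray: Kit tray of bare sheet aluminium, open at the top, fixed to the bench: oblong, 280 mm (its x) by 150 mm (its y) outside, walls 3 mm thick, rim 16 mm above the bench, floor 3 mm above the bench, inside 274 by 144 mm. The origin is the centre of its underside, on the bench. It lies to the left or the right of the parts, long side roughly pointing away from the robot (within 12 degrees).
- square_tray: Kit tray of bare sheet aluminium, open at the top, fixed to the bench: square, 180 by 180 mm outside, walls 3 mm thick, rim 16 mm above the bench, floor 3 mm above the bench, inside 174 by 174 mm. The origin is the centre of its underside, on the bench. It lies on the other side of the parts from the long tray (yaw within 12 degrees).
- large_bearing_mid (a point): Large steel ball bearing lying flat: outer diameter 62 mm, bore 30 mm, 16 mm high, balls visible between the rings; about 0.2 kg. To be gripped across its outside. This point is at the centre of the part, half-way up; its z axis is the part's axis and points up.
- small_bearing_mid (a point): Small steel ball bearing lying flat: outer diameter 40 mm, bore 17 mm, 12 mm high, balls visible; about 0.065 kg. To be gripped across its outside. This point is at the centre of the part, half-way up; its z axis is the part's axis and points up.
- tall_sleeve_mid (a point): Tall plain steel tube standing on end: outer diameter 40 mm, bore 30 mm, 50 mm high; about 0.2 kg. This point is at the centre of the part, half-way up; its z axis is the part's axis and points up.
- castle_nut_mid (a point): Steel castle nut lying flat, slots up: hexagon 36 mm across flats (42 mm over corners) and 20 mm high, on it a ring of six teeth 34 mm across, 28 mm high in all; about 0.13 kg. Flats face along its x axis and every 60 degrees from there. This point is at the centre of the part, half-way up; its z axis is the part's axis and points up.
- flanged_bush_mid (a point): Dark steel flanged bush standing on its flange: round flange 66 mm across and 8 mm thick, on it a round barrel 36 mm across that rises to 40 mm above the bench (so the barrel spans 8 to 40 mm); about 0.25 kg. The barrel is the place to grip. This point is on its axis, 20 mm above its underside; the z axis points up.
- wide_sleeve_mid (a point): Wide, low, thin-walled steel ring standing among the parts: outer diameter 60 mm, bore 50 mm, 24 mm high. Not wanted in either kit: it stays where it is. This point is at its centre, half-way up; z points up.
- bolt_mid (a point): Short steel hexagon bolt standing on its head, shank up: head 30 mm across flats and 12 mm high, shank 16 mm across, 48 mm high in all. It belongs to neither kit and stays where it is. This point is on its axis, half-way up (24 mm); z points up.
Mind the look-alikes: they are no part of the job. There is more than one size of the part that bears flanged_bush_mid; the job needs the middle-sized.

How it is judged (in metres and radians):
At the end, for the whole second after the job is handed in: All five parts stand in their named trays (centres over 12 mm inside the walls), released, at rest (under 0.02 m/s), upright within 0.1 rad, on the tray floor (height within 4 mm); the wide sleeve and the bolt are upright, within 20 mm of where they began (x of large_bearing_mid in the frame of long_tray between -0.125 and 0.125 m and y of large_bearing_mid in the frame of long_tray between -0.06 and 0.06 m and z of large_bearing_mid in the frame of long_tray between 0.007 and 0.015 m and angle between each of large_bearing_mid, tall_sleeve_mid, castle_nut_mid, small_bearing_mid, flanged_bush_mid, wide_sleeve_mid, bolt_mid's own z axis and vertical below 0.1 rad and linear speed of each of large_bearing, tall_sleeve, castle_nut, small_bearing, flanged_bush below 0.02 m/s and contact force between each of large_bearing, tall_sleeve, castle_nut, small_bearing, flanged_bush and the fingers below 0.1 N and x of tall_sleeve_mid in the frame of long_tray between -0.125 and 0.125 m and y of tall_sleeve_mid in the frame of long_tray between -0.06 and 0.06 m and z of tall_sleeve_mid in the frame of long_tray between 0.024 and 0.032 m and x of castle_nut_mid in the frame of long_tray between -0.125 and 0.125 m and y of castle_nut_mid in the frame of long_tray between -0.06 and 0.06 m and z of castle_nut_mid in the frame of long_tray between 0.013 and 0.021 m and x of small_bearing_mid in the frame of square_tray between -0.075 and 0.075 m and y of small_bearing_mid in the frame of square_tray between -0.075 and 0.075 m and z of small_bearing_mid in the frame of square_tray between 0.005 and 0.013 m and x of flanged_bush_mid in the frame of square_tray between -0.075 and 0.075 m and y of flanged_bush_mid in the frame of square_tray between -0.075 and 0.075 m and z of flanged_bush_mid in the frame of square_tray between 0.019 and 0.027 m and distance of each of wide_sleeve_mid, bolt_mid from where it was at the start of the episode below 0.02 m); the robot touches nothing.
It fails at once if a part of the kits is dropped (it falls clear of the fingers at over 0.5 m/s, some 13 mm) ((linear speed of large_bearing above 0.5 m/s and contact force between large_bearing and the fingers below 0.1 N) or (linear speed of tall_sleeve above 0.5 m/s and contact force between tall_sleeve and the fingers below 0.1 N) or (linear speed of castle_nut above 0.5 m/s and contact force between castle_nut and the fingers below 0.1 N) or (linear speed of small_bearing above 0.5 m/s and contact force between small_bearing and the fingers below 0.1 N) or (linear speed of flanged_bush above 0.5 m/s and contact force between flanged_bush and the fingers below 0.1 N)).
It fails at once if the wide sleeve is moved more than 20 mm or tipped (distance of wide_sleeve_mid from where it was at the start of the episode above 0.02 m or angle between wide_sleeve_mid's own z axis and vertical above 0.3 rad).
It fails at once if the bolt is moved more than 20 mm or tipped (distance of bolt_mid from where it was at the start of the episode above 0.02 m or angle between bolt_mid's own z axis and vertical above 0.3 rad).
It also fails if it takes over 120 s, if anything falls off the work surface, if the arm or the gripper's body presses on something with over 40 N, if the wrist force passes 120 N, or if a joint passes its speed limit or range.

### The arm

A 6-joint arm with a two-finger parallel gripper is mounted at the origin on the work surface. World frame = base frame: x ahead of the robot, y to its left, z up, the work surface at z = 0. Lengths are in m, angles in degrees, forces in N, time in s.
With the tool pointing down it reaches from about 0.3 to 0.75 m from the base axis. Payload 8.5 kg.
Tool frame: the origin (TCP) lies midway between the tips of the shut fingers; the grasp point (between the pads) lies 19 mm behind it (env.tcp_to_grasp is the z of the grasp point in the tool frame, in m); z points along the fingers, y is the line along which they close (so a half turn about z gives the same grasp; the last joint's range is limited). The gripper opens to 85 mm and grips with 20 to 120 N. Pads are 22 mm wide; open, the fingers measure 114 mm over their backs; the gripper's body (76 mm by 85 mm) begins 54 mm behind the grasp point. The pads swing forward as they close: fully open they stand 13 mm farther back than shut.
Start: joints at [56.534, 21.807, 74.336, -0, 83.858, -12.336], TCP at [0.198, 0.513, 0.231] pointing down, gripper open.
Joint ranges: [-178.18, 178.18], [-50.72, 133.34], [12.68, 142.11], [-81.47, 261.47], [9.98, 163.14], [-165.26, 165.26]. Speed limits (degrees/s): [136.94, 136.94, 180, 180, 180, 180].

### API

Orientations are given as a 3x3 rotation matrix whose columns are the frame's x, y, z axes.
In Python, from rig import env, imaging, job, models gives the robot as it stands. The module is installed in compiled form; this text tells all that it offers.
- The arm moves only by the tool jog_arm, never from a script. Its argument "plan" is text: rows parted by semicolons, each of 7 numbers parted by spaces: the turn, a rotation vector about the tool's x, y, z in degrees, then the shift along the tool's x, y, z in cm, then the closure in counts, from 0 (fully open) to 255 (shut). In form: rx ry rz x y z claw; .... A call has 1 to 10 rows; each row shifts and turns the commanded pose from where the row before left it, along the tool's axes as they then stand; what a row does not reach is not made up. A row lasts 1/12 s, in which the tool goes at most 41.7 mm and 7.16 degrees, less where a joint would pass 70% of its speed; a pose out of reach is approached as far as the arm can. A call with a gripper value outside its range is refused whole. The fingers move at their own pace and stop on an object; "grip_force" is the grip in N (left out, the last holds). Time passes only in rows, so rows that do not move let the fingers close. It gives the time, the measured TCP pose, the force, the opening and the grip force at its end, in the units of the state.
- env.observe(): the state, without advancing time (a new reading comes with each control period).
- imaging.get_image(name): name is "scene" or "side" or "wrist"; returns a dict with "pixels" (400x640x3 uint8, red, green, blue), "depth" (400x640 float32, m along the optical axis (not along the pixel's ray), 0 where there is no reading), "fov_y" (degrees; the focal length in pixels is half the picture's height over the tangent of half this angle, whatever the lens; pixels are square), "cx", "cy" (the principal point, pixels), "world_from_camera" (4x4, takes a point from camera to world coordinates). Camera axes: x right, y down, z forward; pixel columns grow to the right and rows downward; lengths in m; the calibration is good to about 2 mm. A picture is of the moment at which its call begins.
- job.close_job(): hands the job in; it is judged then, once.
Trained networks look in the newest picture that a camera, given by its name, has taken for a name from the list of things; names that differ only in an ending like _2 or _b are one class to them, and where a whole thing is asked for, a point or a joint stands for the part that bears it (a point fixed in the world has none). Each returns a list of dicts, best first, with "confidence" (0 to 1); they miss things now and then, are a little off and sometimes report something else, mostly with a low value. They report only what shows in the picture. A call takes as long as a camera call. They do not tell look-alikes from the thing itself.
- models.outline_of(camera, query): "region" (400x640 bool, what is visible of it) and "bbox" ([centre column, centre row, width, height] in pixels, round what is visible of it).
- models.tip_of(camera, query): "at" ([column, row] in pixels: a listed point, or the origin of a listed thing).
The state is a dict: "time_s": time; "q": joint angles; "qvel": joint speeds; "joint_efforts": joint torques, N m; "position": TCP position; "tool_rot": TCP orientation; "ft_force": force on the tool from outside, world axes, zero at the start; "wrist_torque": the same for the moment, N m; "grip_width": finger opening in m; "gripper_force": force on a finger pad.
Only numpy, scipy, OpenCV 4.12 (cv2) and the standard library are available. Lean on these libraries where they do the work, as an engineer would, in place of code of your own. Each camera call takes 0.05 s, during which the arm holds its last target. There are 200 camera calls.

## Working session

There is one attempt and no reset: what is moved stays moved. The work goes in short steps, Python scripts to look and compute and a tool call to move; the robot and the scene stay as the last step left them, time stands still between calls to the robot, and variables do not carry over. Pictures are saved under pics/ and viewed, at most 14 in all, crops included, and the job is handed in when it is done.

Besides the shell and the picture viewer there is one more tool, called after "Request:" as name(argument=value, ...) on one line, values as JSON. jog_arm: Moves the arm, as the interface text tells. Its arguments: {"type":"object","properties":{"plan":{"type":"string"},"grip_force":{"type":"number"}},"required":["plan"]}

```bash
mkdir -p pics; cat > h.py <<'E'
import numpy as np, cv2
from rig import env, imaging, job, models
def pts(im):
    h,w=im["depth"].shape; f=h/2/np.tan(np.radians(im["fov_y"])/2)
    u,v=np.meshgrid(np.arange(w),np.arange(h)); d=im["depth"]
    P=np.stack([(u-im["cx"])/f*d,(v-im["cy"])/f*d,d],-1)
    T=np.array(im["world_from_camera"]); return P@T[:3,:3].T+T[:3,3]
def save(im,n): cv2.imwrite(f"pics/{n}.png",im["pixels"][:,:,::-1])
E
python3 - <<'E'
from h import *
print(env.observe())
for c in("scene","side","wrist"):
    im=imaging.get_image(c); save(im,c+"0"); W=pts(im)
    print(c,im["fov_y"],np.round(im["world_from_camera"],3).tolist(), (im["depth"]>0).mean())
    for q in "long_tray square_tray large_bearing_mid small_bearing_mid tall_sleeve_mid castle_nut_mid flanged_bush_mid wide_sleeve_mid bolt_mid".split():
        for o in models.outline_of(c,q)[:4]:
            r=o["region"]&(im["depth"]>0); p=W[r]
            if len(p)==0: print(q,"nodepth",o["bbox"]);continue
            zt=np.percentile(p[:,2],95); t=p[p[:,2]>zt-0.004]
            print(q,round(o["confidence"],2),np.round(o["bbox"]).tolist(),"top",round(zt,4),"c",np.round((t.min(0)+t.max(0))/2,3)[:2],"ext",np.round(np.ptp(t,axis=0),3)[:2])
E
```

```text
{'time_s': 0.0, 'q': array([ 5.65336789e+01,  2.18411044e+01,  7.43851905e+01, -1.43937248e-05,
        8.38556343e+01, -1.23336945e+01]), 'qvel': array([ 0.07038651,  0.06863518, -0.02570659,  0.00583491, -0.08099562,
       -0.04804018]), 'joint_efforts': array([ 8.68121024e-04, -4.48473215e+01, -2.31277478e+01, -1.61988928e-04,
        4.82035000e-03, -4.74501496e-05]), 'position': array([0.19811331, 0.51277494, 0.23070812]), 'tool_rot': array([[-9.32748276e-01,  3.60527435e-01, -7.88323878e-04],
       [ 3.60528168e-01,  9.32747563e-01, -1.19300287e-03],
       [ 3.05196912e-04, -1.39698433e-03, -9.99998978e-01]]), 'ft_force': array([-0.08758954, -0.07700651,  0.07500523]), 'wrist_torque': array([0.0029661, 0.0171072, 0.0575657]), 'gripper_force': 0.0, 'grip_width': 0.08577054492467773}
scene 43.56678723396735 [[-0.813, 0.456, -0.363, 0.866], [0.583, 0.621, -0.524, 0.592], [-0.014, -0.637, -0.771, 0.919], [0.0, 0.0, 0.0, 1.0]] 0.99594140625
long_tray 0.73 [387.0, 335.0, 158.0, 125.0] top 0.0138 c [0.511 0.327] ext [0.288 0.17 ]
square_tray 0.77 [217.0, 146.0, 96.0, 72.0] top 0.01
[... 1584 characters left out ...]
034]
flanged_bush_mid 0.56 [307.0, 287.0, 35.0, 39.0] top 0.0527 c [ 0.276 -0.208] ext [0.045 0.048]
flanged_bush_mid 0.5 [226.0, 197.0, 19.0, 15.0] top 0.03 c [0.264 0.224] ext [0.025 0.03 ]
wide_sleeve_mid 0.59 [295.0, 192.0, 17.0, 15.0] top 0.0236 c [0.45  0.141] ext [0.057 0.06 ]
bolt_mid 0.65 [324.0, 175.0, 8.0, 13.0] top 0.047 c [0.552 0.146] ext [0.014 0.016]
wrist 63.017183683879345 [[0.36, 0.901, 0.242, 0.137], [0.933, -0.348, -0.093, 0.536], [-0.0, 0.259, -0.966, 0.374], [0.0, 0.0, 0.0, 1.0]] 0.9958984375
long_tray 0.64 [261.0, 342.0, 85.0, 32.0] top 0.016 c [0.289 0.41 ] ext [0.214 0.195]
flanged_bush_mid 0.67 [127.0, 299.0, 34.0, 33.0] top 0.0301 c [0.259 0.227] ext [0.012 0.023]
```

```bash
python3 - <<'E'
from h import *
for c in("scene","side"):
    im=imaging.get_image(c);W=pts(im)
    for q in("long_tray","square_tray"):
        o=max(models.outline_of(c,q),key=lambda o:o["region"].sum())
        p=W[o["region"]]; r=cv2.minAreaRect(p[:,:2].astype(np.float32)*1000)
        print(c,q,np.round(r[0]),np.round(r[1]),round(r[2],1),"floor",np.percentile(p[:,2],[20,50,95]).round(4))
    o=models.outline_of(c,"small_bearing_mid")[:1]
    for x in o:
        p=W[x["region"]]; p=p[p[:,2]>.008]; print("small",(p.min(0)+p.max(0))/2)
E
```

```text
scene long_tray [638. 371.] [582. 256.] 20.2 floor [0.0011 0.0025 0.0142]
scene square_tray [627.  77.] [1113.  225.] 76.4 floor [0.0013 0.0031 0.0148]
small [0.75057264 0.2846352  0.46340829]
side long_tray [ 254. -494.] [861. 238.] 29.1 floor [0.0014 0.0028 0.0145]
side square_tray [ 255. -495.] [860. 235.] 29.0 floor [0.0014 0.0028 0.0142]
small [ 0.64824015 -0.00726586  0.01154148]
```

View pics/scene0.png

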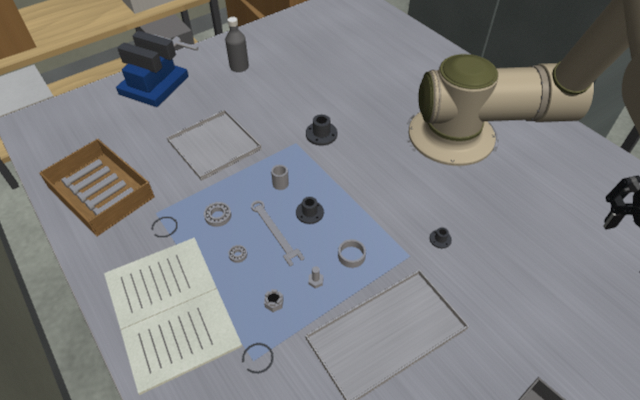

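The picture shows a mat with the bearings at (217,215) and (238,254), sleeve (280,177), middle bush (310,210), wide ring (351,253), bolt (316,277) and nut (274,300). The trays are at (213,143) and (386,335). A spanner lies flat from (260,207) to (293,257).

```bash
python3 - <<'E'
from h import *
for c in("scene","side"):
    im=imaging.get_image(c);W=pts(im)
    for q in("long_tray","square_tray"):
        o=max(models.outline_of(c,q),key=lambda o:o["region"].sum())
        k=cv2.erode(o["region"].astype(np.uint8),np.ones((2,2)))>0
        p=W[k&(im["depth"]>0)&(abs(W[...,2])<.03)]; r=cv2.minAreaRect(p[:,:2].astype(np.float32)*1000)
        print(c,q,np.round(r[0]),np.round(r[1]),round(r[2],1),"floor",np.percentile(p[:,2],[20,50,95]).round(4))
    if c=="scene":
        for u,v in((260,207),(277,232),(293,257)): print(W[v,u].round(3))
E
```

```text
scene long_tray [511. 328.] [151. 281.] 85.8 floor [0.0011 0.0025 0.0125]
scene square_tray [ 530. -338.] [180. 187.] 2.0 floor [0.0012 0.0031 0.0128]
[ 0.544 -0.085  0.007]
[0.552 0.001 0.009]
[0.56  0.075 0.005]Traceback (most recent call last):
  File "<stdin>", line 5, in <module>
ValueError: max() iterable argument is empty
```

Request:
jog_arm(plan="0 0 -7 -4 -4 0 0; 0 0 -7 0 -4 0 0; 0 0 -7.1 0 0 0 0", grip_force=50)

```text
time_s: 2.4
position: [0.2024, 0.4322, 0.2302]
tool_rot: [[-1.0, 0.001, -0.004], [0.001, 1.0, -0.005], [0.004, -0.005, -1.0]]
ft_force: [-0.5, 1.0, 0.5]
grip_width: 0.0852
gripper_force: 0.0
```

Request:
jog_arm(plan="0 0 0 -3 -2 0 0; 0 0 0 -3 -2 0 0; 0 0 0 -3 -2 0 0; 0 0 0 -3 -2 0 0; 0 0 0 -3 -2 0 0; 0 0 0 -3 -2 0 0; 0 0 0 -3 -2 0 0; 0 0 0 -3 -2 0 0; 0 0 0 -3 -2 0 0; 0 0 0 -3 -2 0 0")

```text
time_s: 3.23
position: [0.5049, 0.2347, 0.2314]
tool_rot: [[-1.0, 0.006, 0.0], [0.006, 1.0, 0.0], [-0.0, 0.0, -1.0]]
ft_force: [0.6, 1.5, 0.5]
grip_width: 0.0855
gripper_force: 0.0
```

Request:
jog_arm(plan="0 0 0 -3 -2 1 0; 0 0 0 -3 -2 1 0; 0 0 0 -3 -2 1 0; 0 0 0 -2.4 -2 0 0; 0 0 0 0 -1 0 0; 0 0 0 0 0 0 0; 0 0 0 0 0 0 0")

```text
time_s: 3.82
position: [0.6167, 0.1455, 0.2013]
tool_rot: [[-1.0, 0.006, -0.0], [0.006, 1.0, 0.0], [0.0, 0.0, -1.0]]
ft_force: [-0.8, -0.0, 0.7]
grip_width: 0.0858
gripper_force: 0.0
```

```bash
cat >> h.py <<'E'
def look(name,pic=None):
    s=env.observe(); im=imaging.get_image("wrist"); W=pts(im)
    if pic: save(im,pic)
    print("tcp",s["position"].round(4))
    for o in models.outline_of("wrist",name)[:2]:
        p=W[o["region"]&(im["depth"]>0)]; zt=np.percentile(p[:,2],95); t=p[p[:,2]>zt-.004]
        c,rad=cv2.minEnclosingCircle(t[:,:2].astype(np.float32)*1000)
        print(name,round(o["confidence"],2),np.round(o["bbox"]),"top",zt.round(4),"circ",np.round(c,1),round(rad,1),"bbox",((t.min(0)+t.max(0))/2).round(4))
    return im,W
E
python3 - <<'E'
from h import *
im,W=look("castle_nut_mid","nut")
m=(im["depth"]>0)&(W[...,2]>.010)&(W[...,2]<.05)&(np.hypot(W[...,0]-.651,W[...,1]-.14)<.04)
p=W[m]
b=p[(p[:,2]>.014)&(p[:,2]<.022)]
c=(b[:,:2].min(0)+b[:,:2].max(0))/2;print("c",c,len(b))
best=[]
for a in range(0,60,3):
    ext=[np.ptp(b[:,:2]@[np.cos(np.radians(a+k)),np.sin(np.radians(a+k))])for k in(0,60,120)]
    print(a,np.round(ext,4))
cv2.imwrite("pics/nutc.png",cv2.resize(im["pixels"][:,:,::-1][100:350,200:450],(600,600)))
E
```

```text
tcp [0.6167 0.1455 0.2013]
castle_nut_mid 0.68 [313. 213.  39.  39.] top 0.0285 circ [650.9 140.4] 17.6 bbox [0.6509 0.1402 0.0273]
c [0.64973546 0.14014747] 645
0 [0.0377 0.04   0.0401]
3 [0.0377 0.0396 0.0398]
6 [0.0377 0.0392 0.0393]
9 [0.0375 0.0387 0.0387]
12 [0.0372 0.0381 0.0381]
15 [0.0369 0.0374 0.0375]
18 [0.0364 0.0365 0.0368]
21 [0.0361 0.036  0.0363]
24 [0.0367 0.0364 0.0365]
27 [0.0374 0.037  0.0371]
30 [0.0381 0.0377 0.0375]
33 [0.0388 0.0384 0.0378]
36 [0.0394 0.0391 0.038 ]
39 [0.0398 0.0396 0.0382]
42 [0.0402 0.04   0.0382]
45 [0.0404 0.0403 0.0382]
48 [0.0406 0.0405 0.038 ]
51 [0.0406 0.0406 0.0378]
54 [0.0405 0.0405 0.0374]
57 [0.0403 0.0404 0.0375]
```

View pics/nut.png

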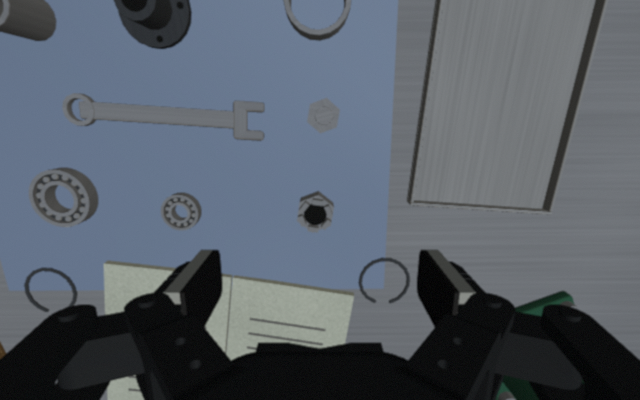

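The picture shows the nut at (316,212), bolt (323,116), small bearing (182,211), large bearing (64,197) and the long tray at upper right. The nut's flats face 21° + 60k, so the tool turns about 8.7°.

Request:
jog_arm(plan="0 0 0 -3.4 -0.5 0 0; 0 0 4.4 0 0 3 0; 0 0 4.3 0 0 3.5 0; 0 0 0 0 0 3.5 0; 0 0 0 0 0 3.5 0; 0 0 0 0 0 3 0; 0 0 0 0 0 2 0; 0 0 0 0 0 1 0; 0 0 0 0 0 0.3 0; 0 0 0 0 0 0 0")

```text
time_s: 4.75
position: [0.651, 0.141, 0.0039]
tool_rot: [[-0.988, 0.156, 0.001], [0.156, 0.988, 0.0], [-0.001, 0.0, -1.0]]
ft_force: [1.2, -0.2, -0.0]
grip_width: 0.0852
gripper_force: 0.0
```

Request:
jog_arm(plan="0 0 0 0 0 0 150; 0 0 0 0 0 0 255; 0 0 0 0 0 0 255; 0 0 0 0 0 0 255; 0 0 0 0 0 0 255; 0 0 0 0 0 0 255; 0 0 0 0 0 0 255; 0 0 0 0 0 0 255; 0 0 0 0 0 0 255", grip_force=50)

```text
time_s: 5.5
position: [0.6516, 0.1403, 0.0045]
tool_rot: [[-0.988, 0.157, 0.002], [0.157, 0.988, 0.0], [-0.002, 0.0, -1.0]]
ft_force: [-0.6, 0.2, 5.8]
grip_width: 0.0346
gripper_force: 51.5
```

Request:
jog_arm(plan="0 0 0 0 0 -0.5 255; 0 0 0 0 0 -1.5 255; 0 0 0 0 0 -2 255; 0 0 0 0 0 -2 255; 0 0 0 1.7 3.4 0 255; 0 0 0 1.7 3.4 0 255; 0 0 0 1.7 3.4 0 255; 0 0 0 1.7 3.4 0 255; 0 0 0 1.5 3.2 0 255; 0 0 0 0 0 0 255")

```text
time_s: 6.33
position: [0.5924, 0.3251, 0.0633]
tool_rot: [[-0.989, 0.151, -0.001], [0.151, 0.989, 0.002], [0.001, 0.001, -1.0]]
ft_force: [0.8, 0.9, -1.8]
grip_width: 0.035
gripper_force: 50.7
```

```bash
python3 - <<'E'
from h import *
print(env.observe()["ft_force"],env.observe()["grip_width"])
im,W=look("castle_nut_mid","nut2")
im=imaging.get_image("wrist");print("side/scene")
for c in("scene","side"):
    im=imaging.get_image(c);W=pts(im)
    for o in models.outline_of(c,"castle_nut_mid")[:2]:
        p=W[o["region"]&(im["depth"]>0)];print(c,o["bbox"],p.min(0).round(3),p.max(0).round(3),np.median(p,axis=0).round(3))
E
```

```text
[ 0.83142051  0.94657042 -1.75779861] 0.03500440351568569
tcp [0.5924 0.3251 0.0633]
castle_nut_mid 0.63 [318. 267.  84. 103.] top 0.0873 circ [592.6 324.4] 17.9 bbox [0.5927 0.3246 0.0861]
castle_nut_mid 0.55 [13. 40. 21. 80.] top 0.014 circ [462.5 167.3] 16.0 bbox [0.4625 0.1681 0.0132]
side/scene
scene [350.1, 342.9, 11.7, 29.9] [0.595 0.305 0.058] [0.616 0.336 0.09 ] [0.61  0.321 0.079]
side [352.4, 233.7, 14.5, 24.2] [ 0.44  -0.146 -0.002] [ 0.519 -0.055  0.053] [ 0.457 -0.133  0.033]
side [302.0, 137.2, 8.0, 13.3] [ 0.574  0.293 -0.001] [0.654 0.46  0.101] [0.58  0.314 0.079]
```

View pics/nut2.png

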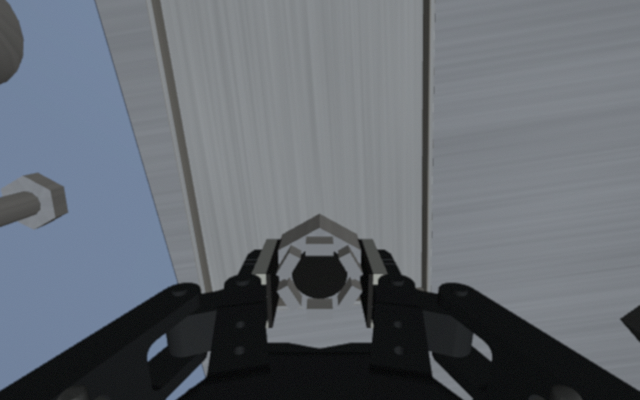

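The nut is held upright at (318,267), over the middle of the tray and clear of both walls.

Request:
jog_arm(plan="0 0 0 0 0 2 255; 0 0 0 0 0 2 255; 0 0 0 0 0 1 255; 0 0 0 0 0 0.3 255; 0 0 0 0 0 0.2 255; 0 0 0 0 0 0 255; 0 0 0 0 0 0 130; 0 0 0 0 0 0 70; 0 0 0 0 0 0 70; 0 0 0 0 0 0 70")

```text
time_s: 7.52
position: [0.5956, 0.3193, 0.009]
tool_rot: [[-0.988, 0.156, 0.001], [0.156, 0.988, 0.0], [-0.001, 0.0, -1.0]]
ft_force: [-0.3, -0.4, 0.3]
grip_width: 0.062
gripper_force: 0.0
```

Request:
jog_arm(plan="0 0 0 0 0 0 70; 0 0 0 0 0 -1 70; 0 0 0 0 0 -2 70; 0 0 0 0 0 -3 70; 0 0 -4.2 0 0 -3 0; 0 0 -4.5 0 0 -2 0; 0 0 0 0 0 0 0")

```text
time_s: 8.1
position: [0.5972, 0.3199, 0.1246]
tool_rot: [[-1.0, 0.001, 0.009], [0.001, 1.0, 0.003], [-0.009, 0.003, -1.0]]
ft_force: [0.4, -0.2, 0.5]
grip_width: 0.0852
gripper_force: 0.0
```

```bash
python3 - <<'E'
from h import *
look("castle_nut_mid")
E
```

```text
tcp [0.5972 0.3199 0.1246]
castle_nut_mid 0.8 [316. 195.  49.  56.] top 0.0315 circ [595.9 318.3] 17.6 bbox [0.5955 0.318  0.0301]
```

Request:
jog_arm(plan="0 0 0 1.1 -3.6 -1 0; 0 0 0 1.1 -3.7 -1 0; 0 0 0 1.1 -3.7 -1 0; 0 0 0 1.1 -3.7 -1 0; 0 0 0 1.1 -3.7 0 0; 0 0 0 1.1 -3.7 0 0; 0 0 0 1.1 -3.7 0 0; 0 0 0 1.1 -3.7 0 0; 0 0 0 1.1 -3.7 0 0; 0 0 0 1.1 -3.7 0 0")

```text
time_s: 9.03
position: [0.4819, -0.0505, 0.1574]
tool_rot: [[-1.0, 0.006, -0.002], [0.006, 1.0, 0.001], [0.002, 0.001, -1.0]]
ft_force: [0.1, 1.3, -0.7]
grip_width: 0.0853
gripper_force: 0.0
```

Request:
jog_arm(plan="0 0 0 1.1 -3.7 0 0; 0 0 0 1.1 -3.6 0 0; 0 0 0 0 0 0 0; 0 0 0 0 0 0 0; 0 0 0 0 0 0 0")

```text
time_s: 9.45
position: [0.4606, -0.1216, 0.1577]
tool_rot: [[-1.0, 0.007, -0.001], [0.007, 1.0, 0.001], [0.001, 0.001, -1.0]]
ft_force: [-0.5, 0.5, 0.1]
grip_width: 0.0852
gripper_force: 0.0
```

```bash
python3 - <<'E'
from h import *
look("tall_sleeve_mid")
E
```

```text
tcp [ 0.4606 -0.1216  0.1577]
tall_sleeve_mid 0.57 [319. 194.  53.  55.] top 0.0505 circ [ 461.4 -123.3] 19.6 bbox [ 0.4614 -0.1234  0.0492]
```

Request:
jog_arm(plan="0 0 0 0 -0.1 3.5 0; 0 0 0 0 0 3.5 0; 0 0 0 0 0 3.5 0; 0 0 0 0 0 2.5 0; 0 0 0 0 0 1.5 0; 0 0 0 0 0 0 0; 0 0 0 0 0 0 255; 0 0 0 0 0 0 255; 0 0 0 0 0 0 255; 0 0 0 0 0 0 255")

```text
time_s: 10.38
position: [0.4616, -0.1231, 0.0144]
tool_rot: [[-1.0, 0.005, 0.002], [0.005, 1.0, -0.001], [-0.002, -0.001, -1.0]]
ft_force: [-1.2, -1.9, 32.1]
grip_width: 0.0389
gripper_force: 40.7
```

Request:
jog_arm(plan="0 0 0 0 0 0 255; 0 0 0 0 0 0 255; 0 0 0 0 0 0 255; 0 0 0 0 0 0 255; 0 0 0 0 0 -0.5 255; 0 0 0 0 0 -1.5 255; 0 0 0 0 0 -2 255; 0 0 0 0 0 -2 255; 0 0 0 0 0 -2 255; 0 0 0 0 0 0 255")

```text
time_s: 11.22
position: [0.4624, -0.1238, 0.097]
tool_rot: [[-1.0, 0.005, 0.006], [0.005, 1.0, -0.003], [-0.006, -0.003, -1.0]]
ft_force: [0.2, -0.5, -0.4]
grip_width: 0.0391
gripper_force: 50.6
```

Request:
jog_arm(plan="0 0 0 -0.4 3 0 255; 0 0 0 -0.4 3.7 0 255; 0 0 0 -0.4 3.7 0 255; 0 0 0 -0.4 3.7 0 255; 0 0 0 -0.4 3.7 0 255; 0 0 0 -0.4 3.7 0 255; 0 0 0 -0.4 3.7 0 255; 0 0 0 -0.4 3.7 0 255; 0 0 0 -0.4 3.7 0 255; 0 0 0 -0.4 3.7 0 255")

```text
time_s: 12.05
position: [0.5024, 0.2415, 0.0928]
tool_rot: [[-1.0, 0.005, -0.001], [0.005, 1.0, -0.0], [0.001, -0.0, -1.0]]
ft_force: [0.8, -0.5, -1.7]
grip_width: 0.0387
gripper_force: 50.7
```

Request:
jog_arm(plan="0 0 0 -0.4 3.7 0 255; 0 0 0 -0.4 3 0 255; 0 0 0 0 1.6 0 255; 0 0 0 0 0 0 255; 0 0 0 0 0 0 255; 0 0 0 0 0 0 255")

```text
time_s: 12.55
position: [0.5111, 0.3217, 0.0928]
tool_rot: [[-1.0, 0.006, -0.001], [0.006, 1.0, -0.001], [0.001, -0.001, -1.0]]
ft_force: [-0.3, 0.5, -2.5]
grip_width: 0.0386
gripper_force: 50.8
```

```bash
python3 - <<'E'
from h import *
s=env.observe();print(s["ft_force"],s["grip_width"])
look("tall_sleeve_mid")
E
```

```text
[-0.25001621  0.51758529 -2.49436769] 0.03860961240479107
tcp [0.5111 0.3217 0.0928]
tall_sleeve_mid 0.75 [321. 276. 107. 132.] top 0.1284 circ [511.5 320.8] 20.2 bbox [0.5113 0.3209 0.1273]
tall_sleeve_mid 0.52 [ 55. 125. 110.  94.] top 0.0244 circ [453.7 144.6] 30.4 bbox [0.4531 0.1453 0.0231]
```

Request:
jog_arm(plan="0 0 0 0 0 2 255; 0 0 0 0 0 2.5 255; 0 0 0 0 0 1.7 255; 0 0 0 0 0 0.8 255; 0 0 0 0 0 0.3 255; 0 0 0 0 0 0.1 255; 0 0 0 0 0 0.05 255; 0 0 0 0 0 0 255; 0 0 0 0 0 0 255")

```text
time_s: 13.4
position: [0.5118, 0.3228, 0.0198]
tool_rot: [[-1.0, 0.005, 0.002], [0.005, 1.0, 0.001], [-0.002, 0.001, -1.0]]
ft_force: [0.1, 0.5, -1.4]
grip_width: 0.0386
gripper_force: 50.8
```

Request:
jog_arm(plan="0 0 0 0 0 0.1 255; 0 0 0 0 0 0 255; 0 0 0 0 0 0 130; 0 0 0 0 0 0 70; 0 0 0 0 0 0 70; 0 0 0 0 0 0 70; 0 0 0 0 0 -1.5 70; 0 0 0 0 0 -3 70; 0 0 0 0 0 -3.5 70; 0 0 0 0 0 -3.5 0")

```text
time_s: 14.23
position: [0.511, 0.3225, 0.134]
tool_rot: [[-1.0, 0.005, -0.001], [0.005, 1.0, -0.0], [0.001, -0.0, -1.0]]
ft_force: [1.0, 0.9, 0.2]
grip_width: 0.0721
gripper_force: 0.0
```

```bash
python3 - <<'E'
from h import *
look("tall_sleeve_mid")
E
```

```text
tcp [0.511  0.3225 0.134 ]
tall_sleeve_mid 0.62 [322. 202.  57.  63.] top 0.0535 circ [511.4 322. ] 19.7 bbox [0.5111 0.3226 0.0523]
```

Request:
jog_arm(plan="0 0 0 -1 -3.6 -1 0; 0 0 0 -1 -3.7 -1 0; 0 0 0 -1 -3.7 0 0; 0 0 0 -1 -3.7 0 0; 0 0 0 -1 -3.7 0 0; 0 0 0 -1 -3.7 0 0; 0 0 0 -1 -3.7 0 0; 0 0 0 -1 -3.7 0 0; 0 0 0 -1 -3.7 0 0; 0 0 0 -1 -3.7 0 0")

```text
time_s: 15.17
position: [0.6094, -0.0488, 0.1524]
tool_rot: [[-1.0, 0.005, -0.001], [0.005, 1.0, 0.0], [0.001, 0.0, -1.0]]
ft_force: [0.2, -0.1, -0.3]
grip_width: 0.0856
gripper_force: 0.0
```

Request:
jog_arm(plan="0 0 0 -1 -3.7 0 0; 0 0 0 -1.1 -3.6 0 0; 0 0 0 0 0 0 0; 0 0 0 0 0 0 0; 0 0 0 0 0 0 0")

```text
time_s: 15.58
position: [0.6297, -0.1195, 0.1522]
tool_rot: [[-1.0, 0.005, -0.001], [0.005, 1.0, 0.001], [0.001, 0.001, -1.0]]
ft_force: [-0.4, -0.3, -0.5]
grip_width: 0.0854
gripper_force: 0.0
```

```bash
python3 - <<'E'
from h import *
look("large_bearing_mid")
E
```

```text
tcp [ 0.6297 -0.1195  0.1522]
large_bearing_mid 0.98 [315. 195.  69.  71.] top 0.0167 circ [ 634.6 -126.2] 30.9 bbox [ 0.6346 -0.1263  0.0154]
```

Request:
jog_arm(plan="0 0 0 -0.5 -0.7 3 0; 0 0 0 0 0 3.5 0; 0 0 0 0 0 3.5 0; 0 0 0 0 0 3 0; 0 0 0 0 0 1.5 0; 0 0 0 0 0 0.5 0; 0 0 0 0 0 0.2 0; 0 0 0 0 0 0 0; 0 0 0 0 0 0 60; 0 0 0 0 0 0 60")

```text
time_s: 16.52
position: [0.6356, -0.127, 0.0024]
tool_rot: [[-1.0, 0.005, 0.002], [0.005, 1.0, -0.001], [-0.002, -0.001, -1.0]]
ft_force: [0.1, 1.2, 1.2]
grip_width: 0.0659
gripper_force: 1.0
```

Request:
jog_arm(plan="0 0 0 0 0 0 255; 0 0 0 0 0 0 255; 0 0 0 0 0 0 255; 0 0 0 0 0 0 255; 0 0 0 0 0 0 255; 0 0 0 0 0 0 255; 0 0 0 0 0 0 255")

```text
time_s: 17.1
position: [0.6357, -0.127, 0.0032]
tool_rot: [[-1.0, 0.005, 0.003], [0.005, 1.0, -0.001], [-0.003, -0.001, -1.0]]
ft_force: [-2.8, 2.7, 9.8]
grip_width: 0.0597
gripper_force: 51.4
```

```bash
python3 - <<'E'
from h import *
im,W=look("large_bearing_mid","lb")
E
```

```text
tcp [ 0.6357 -0.127   0.0032]
```

View pics/lb.png

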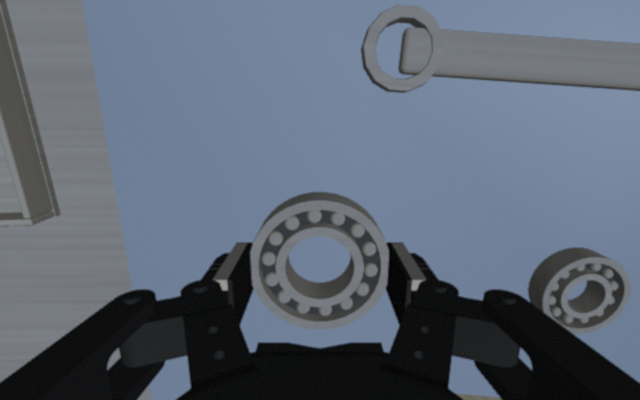

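The bearing sits squarely between the pads at (319,262).

Request:
jog_arm(plan="0 0 0 0 0 -0.3 255; 0 0 0 0 0 -1 255; 0 0 0 0 0 -2 255; 0 0 0 0 0 -2.5 255; 0 0 0 0 0 -2.5 255; 0 0 0 0 0 0 255; 0 0 0 0 0 0 255")

```text
time_s: 17.78
position: [0.6355, -0.1272, 0.0856]
tool_rot: [[-1.0, 0.005, 0.003], [0.005, 1.0, -0.001], [-0.003, -0.001, -1.0]]
ft_force: [-0.7, 1.2, -2.8]
grip_width: 0.0597
gripper_force: 54.4
```

```bash
python3 - <<'E'
from h import *
s=env.observe();print(s["ft_force"],s["grip_width"])
look("large_bearing_mid")
E
```

```text
[-0.6631105   1.21417699 -2.76165189] 0.059668756994161576
tcp [ 0.6355 -0.1272  0.0856]
large_bearing_mid 0.97 [321. 263. 132. 135.] top 0.0989 circ [ 634.9 -128.3] 31.2 bbox [ 0.6348 -0.1279  0.0975]
```

Request:
jog_arm(plan="0 0 0 1.2 2.6 0 255; 0 0 0 1.6 3.5 0 255; 0 0 0 1.6 3.5 0 255; 0 0 0 1.6 3.5 0 255; 0 0 0 1.6 3.5 0 255; 0 0 0 1.6 3.5 0 255; 0 0 0 1.6 3.5 0 255; 0 0 0 1.6 3.5 0 255; 0 0 0 1.6 3.5 0 255; 0 0 0 1.6 3.5 0 255")

```text
time_s: 18.72
position: [0.4791, 0.2161, 0.0828]
tool_rot: [[-1.0, 0.006, -0.002], [0.006, 1.0, -0.001], [0.002, -0.001, -1.0]]
ft_force: [0.2, 0.5, -1.2]
grip_width: 0.0598
gripper_force: 54.5
```

Request:
jog_arm(plan="0 0 0 1.6 3.5 0 255; 0 0 0 1.6 3.5 0 255; 0 0 0 1.2 3.5 0 255; 0 0 0 0.6 1.2 0 255; 0 0 0 0 0 0 255; 0 0 0 0 0 0 255; 0 0 0 0 0 0 255")

```text
time_s: 19.3
position: [0.4314, 0.3312, 0.0832]
tool_rot: [[-1.0, 0.006, -0.001], [0.006, 1.0, -0.001], [0.001, -0.001, -1.0]]
ft_force: [-0.4, -0.5, -1.9]
grip_width: 0.0595
gripper_force: 54.5
```

```bash
python3 - <<'E'
from h import *
s=env.observe();print(s["ft_force"],s["grip_width"])
look("large_bearing_mid","lb2")
E
```

```text
[-0.4195489  -0.53468217 -1.86124327] 0.059513236996574403
tcp [0.4314 0.3312 0.0832]
large_bearing_mid 0.56 [321. 261. 136. 140.] top 0.0964 circ [431.  330.7] 31.4 bbox [0.4308 0.3304 0.0952]
```

View pics/lb2.png

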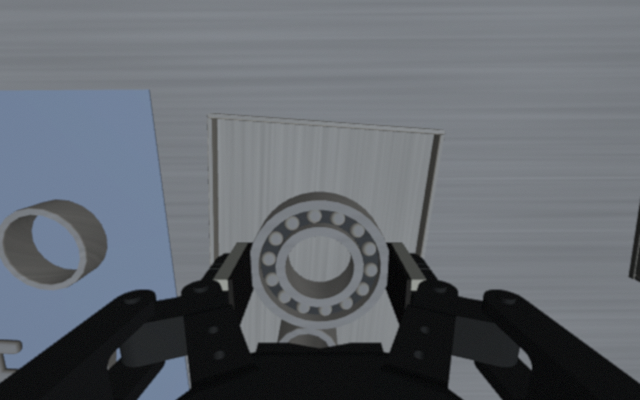

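The bearing hangs level at (321,261), centred between the tray walls; the placed sleeve is behind it, below in the picture.

Request:
jog_arm(plan="0 0 0 0.5 0 2 255; 0 0 0 0 0 2.5 255; 0 0 0 0 0 1.7 255; 0 0 0 0 0 0.8 255; 0 0 0 0 0 0.3 255; 0 0 0 0 0 0.2 255; 0 0 0 0 0 0 255; 0 0 0 0 0 0.1 255; 0 0 0 0 0 0 255")

```text
time_s: 20.15
position: [0.4268, 0.3322, 0.0085]
tool_rot: [[-1.0, 0.005, 0.001], [0.005, 1.0, 0.001], [-0.001, 0.001, -1.0]]
ft_force: [-0.1, 0.3, -1.4]
grip_width: 0.0595
gripper_force: 54.5
```

Request:
jog_arm(plan="0 0 0 0 0 0.15 255; 0 0 0 0 0 0 255; 0 0 0 0 0 0 50; 0 0 0 0 0 0 15; 0 0 0 0 0 0 15; 0 0 0 0 0 -1 15; 0 0 0 0 0 -3 15; 0 0 0 0 0 -3.5 15; 0 0 0 0 0 -3.5 0; 0 0 0 0 0 -3 0")

```text
time_s: 20.98
position: [0.4264, 0.3321, 0.1496]
tool_rot: [[-1.0, 0.005, 0.002], [0.005, 1.0, 0.001], [-0.002, 0.001, -1.0]]
ft_force: [0.5, -0.3, -0.0]
grip_width: 0.0853
gripper_force: 0.0
```

```bash
python3 - <<'E'
from h import *
look("large_bearing_mid")
E
```

```text
tcp [0.4264 0.3321 0.1496]
large_bearing_mid 0.55 [320. 191.  71.  72.] top 0.0197 circ [425.6 331.5] 31.1 bbox [0.4257 0.3317 0.0184]
```

Request:
jog_arm(plan="0 0 0 -0.3 -3.4 0 0; 0 0 0 -0.3 -3.7 0 0; 0 0 0 -0.3 -3.8 0 0; 0 0 0 -0.3 -3.8 0 0; 0 0 0 -0.3 -3.8 0 0; 0 0 0 -0.3 -3.8 0 0; 0 0 0 -0.3 -3.8 0 0; 0 0 0 -0.3 -3.8 0 0; 0 0 0 -0.3 -3.6 0 0; 0 0 0 -0.2 -0.4 0 0")

```text
time_s: 21.92
position: [0.4539, -0.0116, 0.1464]
tool_rot: [[-1.0, 0.01, 0.0], [0.01, 1.0, -0.001], [-0.0, -0.001, -1.0]]
ft_force: [0.4, -0.2, -0.4]
grip_width: 0.0854
gripper_force: 0.0
```

Request:
jog_arm(plan="0 0 0 0 0 0 0; 0 0 0 0 0 0 0; 0 0 0 0 0 0 0")

```text
time_s: 22.17
position: [0.4532, -0.0059, 0.1463]
tool_rot: [[-1.0, 0.004, -0.001], [0.004, 1.0, 0.0], [0.001, 0.0, -1.0]]
ft_force: [0.8, 0.5, -0.6]
grip_width: 0.0853
gripper_force: 0.0
```

```bash
python3 - <<'E'
from h import *
look("flanged_bush_mid")
E
```

```text
tcp [ 0.4532 -0.0059  0.1463]
flanged_bush_mid 0.89 [63. 14. 92. 27.] top 0.0115 circ [ 303.5 -205.7] 32.6 bbox [ 0.3111 -0.2057  0.0101]
flanged_bush_mid 0.66 [319. 191.  72.  74.] top 0.0408 circ [456.4  -7.2] 18.1 bbox [ 0.4562 -0.0077  0.0398]
```

Request:
jog_arm(plan="0 0 0 -0.3 -0.15 3 0; 0 0 0 0 0 3.5 0; 0 0 0 0 0 3.5 0; 0 0 0 0 0 2 0; 0 0 0 0 0 0.9 0; 0 0 0 0 0 0.2 0; 0 0 0 0 0 0 0; 0 0 0 0 0 0 120; 0 0 0 0 0 0 140; 0 0 0 0 0 0 255")

```text
time_s: 23.1
position: [0.457, -0.0085, 0.0161]
tool_rot: [[-1.0, 0.005, 0.002], [0.005, 1.0, -0.0], [-0.002, -0.0, -1.0]]
ft_force: [-0.0, -0.3, 0.5]
grip_width: 0.0515
gripper_force: 0.0
```

Request:
jog_arm(plan="0 0 0 0 0 0 255; 0 0 0 0 0 0 255; 0 0 0 0 0 0 255; 0 0 0 0 0 0 255; 0 0 0 0 0 -0.3 255; 0 0 0 0 0 -1 255; 0 0 0 0 0 -2 255; 0 0 0 0 0 -2.5 255; 0 0 0 0 0 -2.2 255; 0 0 0 0 0 0 255")

```text
time_s: 23.93
position: [0.4582, -0.0089, 0.0988]
tool_rot: [[-1.0, 0.005, 0.006], [0.005, 1.0, -0.002], [-0.006, -0.002, -1.0]]
ft_force: [1.4, 0.1, -2.2]
grip_width: 0.0343
gripper_force: 50.1
```

```bash
python3 - <<'E'
from h import *
s=env.observe();print(s["ft_force"],s["grip_width"])
look("flanged_bush_mid")
E
```

```text
[ 1.4153189   0.10583053 -2.24950102] 0.034320583979096354
tcp [ 0.4582 -0.0089  0.0988]
flanged_bush_mid 0.75 [320. 249. 127. 137.] top 0.1234 circ [457.8  -9.5] 18.3 bbox [ 0.4574 -0.0098  0.1221]
```

Request:
jog_arm(plan="0 0 0 -0.3 -3 0 255; 0 0 0 -0.4 -3.7 0 255; 0 0 0 -0.4 -3.7 0 255; 0 0 0 -0.4 -3.7 0 255; 0 0 0 -0.4 -3.7 0 255; 0 0 0 -0.4 -3.7 0 255; 0 0 0 -0.4 -3.7 0 255; 0 0 0 -0.4 -3.7 0 255; 0 0 0 0 -3 0 255; 0 0 0 0 -1.2 0 255")

```text
time_s: 24.87
position: [0.485, -0.3433, 0.0932]
tool_rot: [[-1.0, 0.008, -0.002], [0.008, 1.0, 0.001], [0.002, 0.001, -1.0]]
ft_force: [-0.9, -1.2, -2.0]
grip_width: 0.0346
gripper_force: 50.5
```

Request:
jog_arm(plan="0 0 0 0 0 0 255; 0 0 0 0 0 0 255; 0 0 0 0 0 0 255")

```text
time_s: 25.12
position: [0.4855, -0.3381, 0.0944]
tool_rot: [[-1.0, 0.005, -0.002], [0.005, 1.0, 0.002], [0.002, 0.002, -1.0]]
ft_force: [0.7, 0.2, -1.5]
grip_width: 0.0345
gripper_force: 50.5
```

```bash
python3 - <<'E'
from h import *
s=env.observe();print(s["ft_force"],s["grip_width"])
look("flanged_bush_mid","fb")
E
```

```text
[ 0.74257892  0.16492983 -1.4931151 ] 0.03446349697089829
tcp [ 0.4855 -0.3381  0.0944]
flanged_bush_mid 0.68 [319. 252. 133. 138.] top 0.119 circ [ 485.3 -338.8] 18.2 bbox [ 0.4851 -0.339   0.1177]
```

View pics/fb.png

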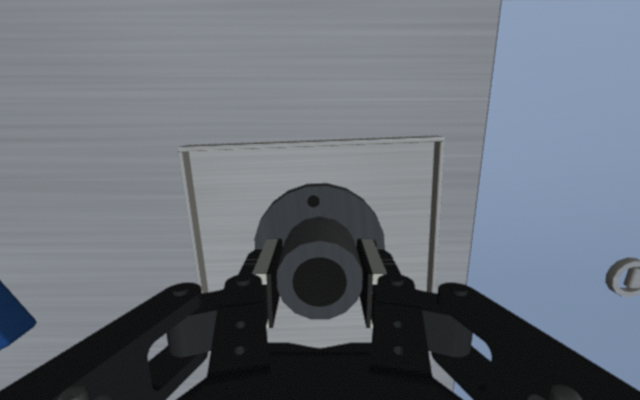

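The bush hangs upright at (319,252), inside the square tray's walls.

Request:
jog_arm(plan="0 0 0 0 0 2 255; 0 0 0 0 0 2.5 255; 0 0 0 0 0 1.7 255; 0 0 0 0 0 0.8 255; 0 0 0 0 0 0.3 255; 0 0 0 0 0 0.15 255; 0 0 0 0 0 0 255; 0 0 0 0 0 0 255")

```text
time_s: 25.88
position: [0.4863, -0.34, 0.0219]
tool_rot: [[-1.0, 0.005, 0.001], [0.005, 1.0, -0.001], [-0.001, -0.001, -1.0]]
ft_force: [-0.5, 0.6, -2.9]
grip_width: 0.0341
gripper_force: 50.5
```

Request:
jog_arm(plan="0 0 0 0 0 0.2 255; 0 0 0 0 0 0.05 255; 0 0 0 0 0 0 255; 0 0 0 0 0 0 130; 0 0 0 0 0 0 70; 0 0 0 0 0 0 70; 0 0 0 0 0 -2 70; 0 0 0 0 0 -3.5 70; 0 0 0 0 0 -3.5 70; 0 0 0 0 0 -3.5 0")

```text
time_s: 26.72
position: [0.4856, -0.3395, 0.1447]
tool_rot: [[-1.0, 0.005, -0.001], [0.005, 1.0, 0.001], [0.001, 0.001, -1.0]]
ft_force: [0.9, 0.2, 0.7]
grip_width: 0.0722
gripper_force: 0.0
```

```bash
python3 - <<'E'
from h import *
look("flanged_bush_mid")
E
```

```text
tcp [ 0.4856 -0.3395  0.1447]
flanged_bush_mid 0.86 [318. 192.  74.  70.] top 0.0438 circ [ 485.6 -340.8] 18.0 bbox [ 0.4853 -0.3409  0.0426]
```

Request:
jog_arm(plan="0 0 0 -1.5 3 0 0; 0 0 0 -1.6 3.4 0 0; 0 0 0 -1.6 3.4 0 0; 0 0 0 -1.6 3.4 0 0; 0 0 0 -1.6 3.4 0 0; 0 0 0 -1.6 3.4 0 0; 0 0 0 -1.6 3.4 0 0; 0 0 0 -1.6 3.4 0 0; 0 0 0 -1.6 3.4 0 0; 0 0 0 -1.6 3.4 0 0")

```text
time_s: 27.65
position: [0.647, -0.0027, 0.1426]
tool_rot: [[-1.0, 0.005, -0.001], [0.005, 1.0, 0.0], [0.001, 0.0, -1.0]]
ft_force: [1.0, -0.7, -0.7]
grip_width: 0.0853
gripper_force: 0.0
```

Request:
jog_arm(plan="0 0 0 0 0 0 0; 0 0 0 0 0 0 0; 0 0 0 0 0 0 0; 0 0 0 0 0 0 0")

```text
time_s: 27.98
position: [0.6462, -0.0058, 0.143]
tool_rot: [[-1.0, 0.007, -0.001], [0.007, 1.0, -0.0], [0.001, -0.0, -1.0]]
ft_force: [-0.0, -0.2, 0.0]
grip_width: 0.0855
gripper_force: 0.0
```

```bash
python3 - <<'E'
from h import *
look("small_bearing_mid")
E
```

```text
tcp [ 0.6462 -0.0058  0.143 ]
small_bearing_mid 0.86 [321. 197.  45.  50.] top 0.0127 circ [651.6  -4.5] 20.0 bbox [ 0.6517 -0.0046  0.0111]
```

Request:
jog_arm(plan="0 0 0 -0.5 0.1 3 0; 0 0 0 0 0 3.5 0; 0 0 0 0 0 3.5 0; 0 0 0 0 0 2.5 0; 0 0 0 0 0 1 0; 0 0 0 0 0 0.5 0; 0 0 0 0 0 0.2 0; 0 0 0 0 0 0 100; 0 0 0 0 0 0 120; 0 0 0 0 0 0 120")

```text
time_s: 28.92
position: [0.6523, -0.0038, 0.0029]
tool_rot: [[-1.0, 0.005, 0.003], [0.005, 1.0, -0.0], [-0.003, -0.0, -1.0]]
ft_force: [0.4, 0.0, -0.5]
grip_width: 0.0514
gripper_force: 0.0
```

Request:
jog_arm(plan="0 0 0 0 0 0 255; 0 0 0 0 0 0 255; 0 0 0 0 0 0 255; 0 0 0 0 0 0 255; 0 0 0 0 0 0 255; 0 0 0 0 0 0 255")

```text
time_s: 29.42
position: [0.6522, -0.0037, 0.003]
tool_rot: [[-1.0, 0.005, 0.002], [0.005, 1.0, -0.001], [-0.002, -0.001, -1.0]]
ft_force: [-2.2, -1.1, 6.9]
grip_width: 0.0371
gripper_force: 49.2
```

```bash
python3 - <<'E'
from h import *
look("small_bearing_mid","sb")
E
```

```text
tcp [ 0.6522 -0.0037  0.003 ]
small_bearing_mid 0.95 [319. 259.  84.  86.] top 0.0125 circ [651.8  -4.5] 20.1 bbox [ 0.6515 -0.0044  0.0111]
```

View pics/sb.png

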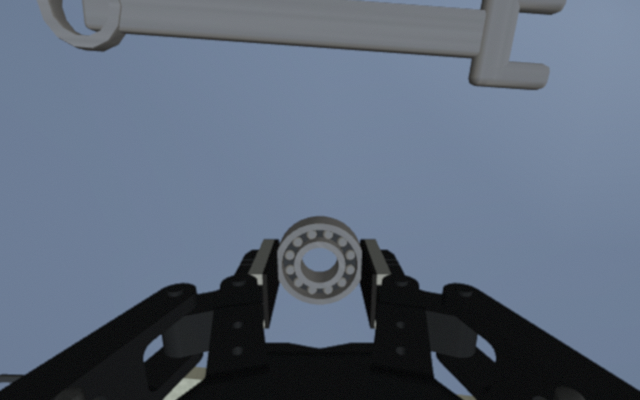

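The small bearing is centred in the pads at (319,259).

Request:
jog_arm(plan="0 0 0 0 0 -0.3 255; 0 0 0 0 0 -1 255; 0 0 0 0 0 -2 255; 0 0 0 0 0 -2.5 255; 0 0 0 0 0 -2.2 255; 0 0 0 0 0 0 255")

```text
time_s: 30.02
position: [0.6537, -0.0039, 0.087]
tool_rot: [[-1.0, 0.005, 0.009], [0.005, 1.0, -0.002], [-0.009, -0.002, -1.0]]
ft_force: [1.0, 0.3, -0.8]
grip_width: 0.0369
gripper_force: 50.2
```

```bash
python3 - <<'E'
from h import *
look("small_bearing_mid")
E
```

```text
tcp [ 0.6537 -0.0039  0.087 ]
small_bearing_mid 0.59 [319. 261.  79.  91.] top 0.0964 circ [653.5  -4.8] 20.3 bbox [ 0.6533 -0.0047  0.095 ]
```

Request:
jog_arm(plan="0 0 0 0.5 -2.5 0 255; 0 0 0 0.8 -3.6 0 255; 0 0 0 0.8 -3.6 0 255; 0 0 0 0.8 -3.6 0 255; 0 0 0 0.8 -3.6 0 255; 0 0 0 0.8 -3.6 0 255; 0 0 0 0.8 -3.6 0 255; 0 0 0 0.8 -3.6 0 255; 0 0 0 0.8 -3.6 0 255; 0 0 0 0.7 -2.4 0 255")

```text
time_s: 30.95
position: [0.5723, -0.3431, 0.0799]
tool_rot: [[-1.0, 0.007, -0.002], [0.007, 1.0, 0.001], [0.002, 0.001, -1.0]]
ft_force: [-0.2, -0.7, 0.1]
grip_width: 0.0369
gripper_force: 50.2
```

Request:
jog_arm(plan="0 0 0 0 0 0 255; 0 0 0 0 0 0 255; 0 0 0 0 0 0 255; 0 0 0 0 0 0 255")

```text
time_s: 31.28
position: [0.5741, -0.3387, 0.0809]
tool_rot: [[-1.0, 0.004, -0.001], [0.004, 1.0, 0.001], [0.001, 0.001, -1.0]]
ft_force: [-0.0, 1.1, -0.8]
grip_width: 0.0372
gripper_force: 50.2
```

```bash
python3 - <<'E'
from h import *
s=env.observe();print(s["ft_force"],s["grip_width"])
look("small_bearing_mid")
E
```

```text
[-0.0075354   1.05613383 -0.77819129] 0.037168313028549234
tcp [ 0.5741 -0.3387  0.0809]
small_bearing_mid 0.7 [318. 259.  83.  91.] top 0.0903 circ [ 573.8 -339.1] 20.4 bbox [ 0.5736 -0.3395  0.089 ]
small_bearing_mid 0.59 [311. 140. 315. 281.] top 0.014 circ [ 530.2 -343. ] 123.9 bbox [ 0.5328 -0.3417  0.0501]
```

Request:
jog_arm(plan="0 0 0 0 0 2 255; 0 0 0 0 0 2.5 255; 0 0 0 0 0 1.7 255; 0 0 0 0 0 0.8 255; 0 0 0 0 0 0.3 255; 0 0 0 0 0 0.1 255; 0 0 0 0 0 0 255; 0 0 0 0 0 0 255")

```text
time_s: 32.05
position: [0.5744, -0.3405, 0.0086]
tool_rot: [[-1.0, 0.005, 0.002], [0.005, 1.0, -0.001], [-0.002, -0.001, -1.0]]
ft_force: [-0.7, -0.2, -0.3]
grip_width: 0.0367
gripper_force: 50.3
```

Request:
jog_arm(plan="0 0 0 0 0 0.15 255; 0 0 0 0 0 0.05 255; 0 0 0 0 0 0 130; 0 0 0 0 0 0 80; 0 0 0 0 0 0 80; 0 0 0 0 0 0 80; 0 0 0 0 0 -1.5 80; 0 0 0 0 0 -3.5 80; 0 0 0 0 0 -3.5 80; 0 0 0 0 0 -3.5 0")

```text
time_s: 32.88
position: [0.5736, -0.34, 0.1266]
tool_rot: [[-1.0, 0.005, -0.001], [0.005, 1.0, 0.001], [0.001, 0.001, -1.0]]
ft_force: [-0.6, -0.2, 0.4]
grip_width: 0.0693
gripper_force: 0.0
```

Request:
jog_arm(plan="0 0 0 0 0 -3 0; 0 0 0 0 0 -3 0; 0 0 0 0 0 0 0; 0 0 0 0 0 0 0")

```text
time_s: 33.22
position: [0.5742, -0.3405, 0.1871]
tool_rot: [[-1.0, 0.005, 0.003], [0.005, 1.0, -0.002], [-0.003, -0.002, -1.0]]
ft_force: [-0.2, -0.4, -0.4]
grip_width: 0.0852
gripper_force: 0.0
```

```bash
python3 - <<'E'
from h import *
look("small_bearing_mid"); look("flanged_bush_mid")
im=imaging.get_image("scene");save(im,"end");W=pts(im)
for q in "large_bearing_mid tall_sleeve_mid castle_nut_mid wide_sleeve_mid bolt_mid".split():
  for c in ("scene","side"):
    if c=="side": im2=imaging.get_image(c);V=pts(im2)
    else: im2,V=im,W; imaging.get_image
    for o in models.outline_of(c,q)[:1]:
        p=V[o["region"]&(im2["depth"]>0)];zt=np.percentile(p[:,2],95);t=p[p[:,2]>zt-.004]
        print(q,c,zt.round(4),((t.min(0)+t.max(0))/2).round(3)[:2])
E
```

```text
tcp [ 0.5742 -0.3405  0.1871]
small_bearing_mid 0.57 [320. 181.  38.  40.] top 0.0158 circ [ 573.5 -341. ] 20.1 bbox [ 0.5732 -0.3405  0.0147]
tcp [ 0.5734 -0.3399  0.1841]
flanged_bush_mid 0.72 [319.  89.  71.  77.] top 0.0439 circ [ 485.6 -340.7] 17.9 bbox [ 0.4856 -0.3407  0.0431]
large_bearing_mid scene 0.02 [0.428 0.334]
large_bearing_mid side 0.0195 [0.425 0.329]
tall_sleeve_mid scene 0.0539 [0.514 0.325]
tall_sleeve_mid side 0.052 [0.51  0.319]
castle_nut_mid scene 0.0314 [0.598 0.321]
wide_sleeve_mid scene 0.0246 [0.455 0.147]
wide_sleeve_mid side 0.0243 [0.451 0.142]
bolt_mid scene 0.025 [0.454 0.148]
```

View pics/end.png

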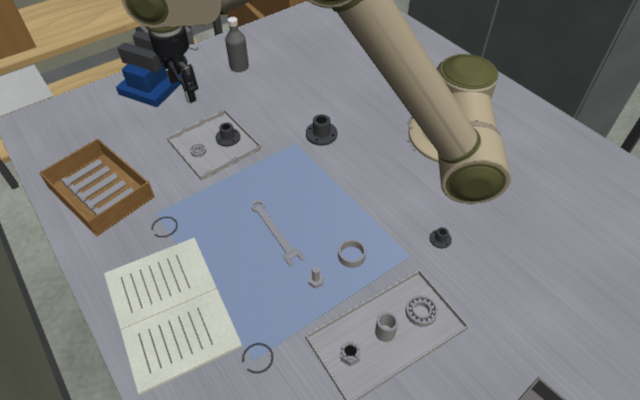

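The nut (350,352), sleeve (387,326) and large bearing (422,310) stand in the long tray. The small bearing (198,150) and bush (228,134) stand in the square tray. The bolt (316,277) and wide ring (351,253) are where they were, so I hand in.

```bash
python3 -c "
from rig import job
print(job.close_job())"
```

```text
the job is handed in; nothing more can be done
None
```

The job is handed in: the final pictures show all five parts standing upright on the floors of their named trays, with the bolt and wide sleeve where they began; no verdict was returned.

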